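# Take the guard off the leather splitter and hang it on its parking stand

### The job

The splitter's rollers need cleaning: pinch together the two finger grips on top of its guard to draw the sprung hinge pins, lift the guard off the machine, and lower it into the empty parking stand, fully down on the sill. Let go so that both pins spring home in the stand's side plates and leave it hanging upright, without disturbing the other things on the bench.

Things in the scene. Friction and masses are not known exactly. Their poses are not given: they have to be found in the camera images.
- guard_grip (a point): Point midway between the guard's two black upright finger grips, half-way up them: 25 mm above the guard rail's top, 125 mm above its lower edge. Grips: plates 28 (x) x 6 (y) x 50 mm tall, side by side along y, outer faces 60 mm apart when free. Guard at the start: locked upright in the splitter. x through the panel, y along the hinge line, z up; it is alike turned half round.
- guard_foot (a point): Middle of the lower edge of the guard: an aluminium panel door 130 mm wide (y) and 100 mm tall, 0.35 to 0.65 kg, panel 6 mm thick, lower edge 12 mm, top rail 24 mm thick and 24 mm high. The grips on the rail carry it when pinched. Axes as guard_grip.
- pin_a (a joint): Sprung round-nosed hinge pin, 10 mm thick, at the guard's +y end, fixed to the grip on that side: 0 = home, 11 mm out of the rail's end; 0.014 m = drawn in flush, at its stop. Pinching both grips together along y draws both pins (3.5 N rising to 7 N each) until the grips' outer faces are 32 mm apart; let go, they spring out. Drawn, the guard can be lifted by the grips.
- pin_b (a joint): The same at the guard's -y end: 0 = home, 0.014 m = drawn in. A pin is in line with the windows (88 mm above the sill) when the guard is fully down.
- splitter_seat (a point): Bench splitter, a grey machine fixed to the bench: rollers between two upright side plates, motor box 140 mm behind (-x), 165 mm tall, its highest part. Point: middle of the sill under the guard, 30 mm above the bench; x out of its open front, y along the hinge line, z up. Side plates and windows as the stand's, without lips.
- stand_seat (a point): Empty parking stand, dark wooden foot 190 x 130 mm fixed to the bench, two upright steel side plates 10 mm thick. Point: middle of the sill, 30 mm above the bench, where the guard's lower edge is to rest. x out of the open front, y along the hinge line, z up. Plates' inner faces at y = +-68.5 mm, tops 110 mm above this point, lips flaring out to 125 mm.
- stand_window (a point): Middle between the two pin windows of the stand, 88 mm straight above stand_seat: an opening through each side plate, 20 mm (x) by 18 mm (z), centred on this height. Axes as stand_seat. A 40 mm high back rail stands 34 mm behind (-x).
- cream_jar: bystander: closed white jar with black lid, 68 mm wide, 75 mm tall; origin at the underside's centre. To be left alone.
- thread_spool: bystander: upright dark thread spool, 56 mm wide, 88 mm tall; origin at the underside's centre. To be left alone.
- shoe_brush: bystander: wooden brush, 160 x 55 mm, 47 mm tall, long side along its x; origin at the underside's centre. To be left alone.
- mallet: bystander: hammer with a wooden handle, 180 mm long, lying on the bench along its x; origin at the underside's centre. To be left alone.
- awl: bystander: awl with a dark wooden handle, 130 mm long, lying along its x; origin at the underside's centre. To be left alone.
- dye_tin: bystander: round tin, 60 mm wide, 70 mm tall; origin at the underside's centre. To be left alone.
- edge_slicker: bystander: turned wooden edge slicker standing upright, 40 mm wide, 100 mm tall; origin at the underside's centre. To be left alone.
Mind the look-alikes: they are no part of the job. Of the things shaped like the part that bears guard_grip, the aluminium one is meant.

How it is judged:
On the way, in this order (a step that is already met when the one before it is completed fails the run):
1. both hinge pins are drawn in (each at least 10 mm) (value of joint each of pin_a, pin_b above 0.01 m), for 0.2 s.
2. the guard is off the splitter (its grips more than 0.22 m from the splitter's sill) (distance between guard_grip and splitter_seat above 0.22 m), for 0.1 s.
At the end, for the whole second after the job is handed in: The guard hangs in the parking stand: its grip point within 12 mm of straight above the stand's sill point, its lower edge down on the sill (within 8 mm), upright and in line with the stand within 0.12 rad, both pins sprung out to within 4 mm of home (horizontal distance between guard_grip and stand_seat below 0.012 m and z of guard_grip in the frame of stand_seat between 0.117 and 0.133 m and angle between guard_grip's own z axis and vertical below 0.12 rad and angle between the y axis of guard_grip and the y axis of stand_seat, either way round below 0.12 rad and value of joint each of pin_a, pin_b below 0.004 m); the robot touches nothing.
It fails at once if one of the other things on the bench is moved by more than 30 mm (distance of any of cream_jar, thread_spool, shoe_brush, mallet, awl, dye_tin, edge_slicker from where it was at the start of the episode above 0.03 m).
It also fails if it takes over 51 s, if anything falls off the work surface, if the arm or the gripper's body presses on something with over 40 N, if the wrist force passes 120 N, or if a joint passes its speed limit or range.

### The arm

A 7-joint arm with a two-finger parallel gripper is mounted at the origin on the work surface. World frame = base frame: x ahead of the robot, y to its left, z up, the work surface at z = 0. Lengths are in m, angles in rad, forces in N, time in s.
With the tool pointing down it reaches from about 0.4 to 0.85 m from the base axis. Payload 10.4 kg.
Tool frame: the origin (TCP) lies at the very end of the fingers, on their centre line; the grasp point (between the pads) lies 19 mm behind it; z points along the fingers, y is the line along which they close (so a half turn about z gives the same grasp; the last joint's range is limited). The gripper opens to 87 mm and grips with 3 to 60 N. Pads are 19 mm wide; open, the fingers measure 117 mm over their backs; the gripper's body (75 mm by 190 mm) begins 51 mm behind the grasp point.
Start: joints at [-1.244, 0.332, -0.065, 1.46, 0.022, 1.35, -0.088], TCP at [0.214, 0.587, 0.223] pointing down, gripper open.
Joint ranges: [-2.6, 2.6], [-0.5, 2.12], [-1.47, 1.34], [0.16, 2.42], [-1.27, 4.41], [0.06, 2.06], [-2.6, 2.6]. Speed limits (rad/s): [2.22, 2.22, 2.79, 2.79, 3.14, 3.14, 3.14].

### API

Orientations are given as a unit quaternion [x, y, z, w].
In Python, from bench import * gives the robot as it stands.
- The arm moves only by the tool step_arm, never from a script. Its arguments are lists of equal length, an entry for each row: "delta_pos": the shift along the world's x, y, z in units of 25 mm (1.0 is 25 mm), a list of three; "turn": the turn about the world's z in units of 0.12 rad (1.0 is 0.12 rad). In form: {"delta_pos": [[tx, ty, tz], ...], "turn": [turn, ...]}. A call has 1 to 12 rows; each row shifts and turns the commanded pose from where the row before left it; what a row does not reach is not made up. A row lasts 1/10 s, in which the tool goes at most 50 mm and 8.59 degrees, less where a joint would pass 70% of its speed; a pose out of reach is approached as far as the arm can. A call with a number of a shift or a turn outside -1 to 1 is refused whole. A call with a gripper value outside its range is refused whole. "grip" is the closure, from 0 (fully open) to 1 (shut), set as the call begins (left out, the last holds). The fingers move at their own pace and stop on an object; "newtons" is the grip in N (left out, the last holds). Time passes only in rows, so rows that do not move let the fingers close. It gives the time, the measured TCP pose, the force, the opening and the grip force at its end, in the units of the state.
- read_state(): the state, without advancing time (a new reading comes with each control period).
- camera(name): name is "side" or "top" or "wrist"; returns a dict with "image" (420x560x3 uint8, red, green, blue), "z_map" (420x560 float32, m along the optical axis (not along the pixel's ray), 0 where there is no reading), "mtx" (3x3 intrinsics, pixels), "view" (4x4, takes a point from world to camera coordinates). Camera axes: x right, y up, looking along -z (the intrinsics and any distortion apply to the point x, -y, -z); pixel columns grow to the right and rows downward; lengths in m; the calibration is good to about 2 mm. A picture is of the moment at which its call begins.
- close_job(): hands the job in; it is judged then, once.
The state is a dict: "time": time; "joint_positions": joint angles; "joint_vel": joint speeds; "joint_torque": joint torques, N m; "ee_pos": TCP position; "eef_rot": TCP orientation; "ft_force": force on the tool from outside, world axes, zero at the start; "torque": the same for the moment, N m; "width": finger opening in m; "grip_force": force on a finger pad.
Only numpy, scipy, OpenCV 4.12 (cv2) and the standard library are available. Lean on these libraries where they do the work, as an engineer would, in place of code of your own. Each camera call takes 0.05 s, during which the arm holds its last target. There are 200 camera calls.

## Working session

There is one attempt and no reset: what is moved stays moved. The work goes in short steps, Python scripts to look and compute and a tool call to move; the robot and the scene stay as the last step left them, time stands still between calls to the robot, and variables do not carry over. Pictures are saved under pics/ and viewed, at most 10 in all, crops included, and the job is handed in when it is done.

Besides the shell and the picture viewer there is one more tool, called after "Request:" as name(argument=value, ...) on one line, values as JSON. step_arm: Moves the arm, as the interface text tells. Shifts and turns lie within -1 to 1; 1 stands for 25 mm of shift or 0.12 rad of turn. Its arguments: {"type":"object","properties":{"delta_pos":{"type":"array"},"turn":{"type":"array"},"grip":{"type":"number"},"newtons":{"type":"number"}},"required":["delta_pos","turn"]}

```bash
mkdir -p pics
cat > h.py <<'E'
from bench import *
import numpy as np, cv2
def snap(n):
    c=camera(n); np.savez(f'{n}.npz',**c); return c
def pts(c):
    z=c['z_map']; h,w=z.shape; u,v=np.meshgrid(np.arange(w),np.arange(h)); K=c['mtx']
    p=np.stack([(u-K[0,2])/K[0,0]*z,-(v-K[1,2])/K[1,1]*z,-z,np.ones_like(z)],-1)
    return (p@np.linalg.inv(c['view']).T)[...,:3]
E
python3 - <<'E'
from h import *
for n in('top','side'):
    c=snap(n); cv2.imwrite(f'pics/{n}0.png',cv2.resize(c['image'][...,::-1],(784,588)))
s=read_state(); print(s)
E
```

```text
{'time': 0.1, 'joint_positions': array([-1.2436286 ,  0.33279781, -0.06473121,  1.46079456,  0.02160925,
        1.3498836 , -0.0885017 ]), 'joint_vel': array([ 8.83804049e-04, -1.33005605e-04, -5.56870290e-06, -1.89641200e-03,
       -9.98535568e-04,  6.68399397e-04,  6.36819839e-04]), 'joint_torque': array([ 1.20787110e-03, -6.24543285e+01,  2.43872363e-02, -3.90719247e+01,
       -6.14981493e-02,  3.64538259e-02,  8.19685874e-05]), 'ee_pos': array([0.21405406, 0.58686854, 0.22187033]), 'eef_rot': array([ 1.73970240e-01,  9.84750732e-01, -5.88437522e-04, -7.87306100e-05]), 'ft_force': array([ 0.6202405 , -0.09972359, -0.26846569]), 'torque': array([ 0.01925833, -0.05841414,  0.05804097]), 'grip_force': 0.0, 'width': 0.08734676517390863}
```

View pics/top0.png

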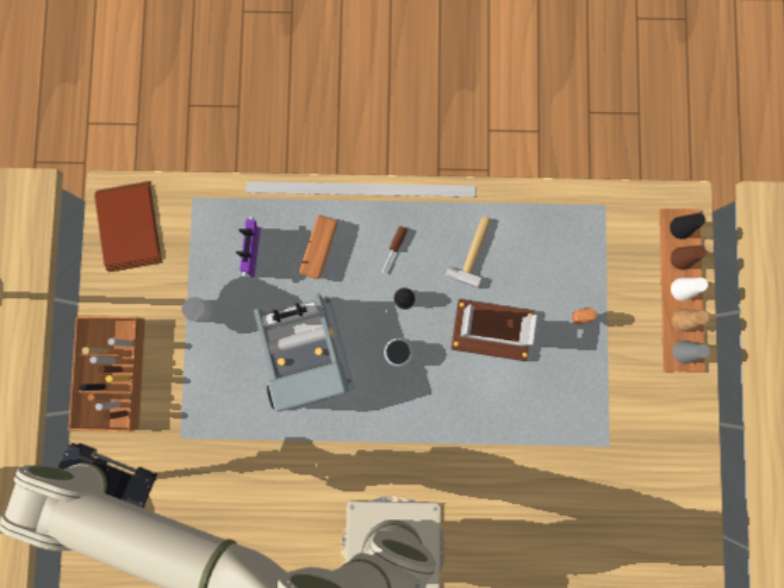

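View pics/side0.png

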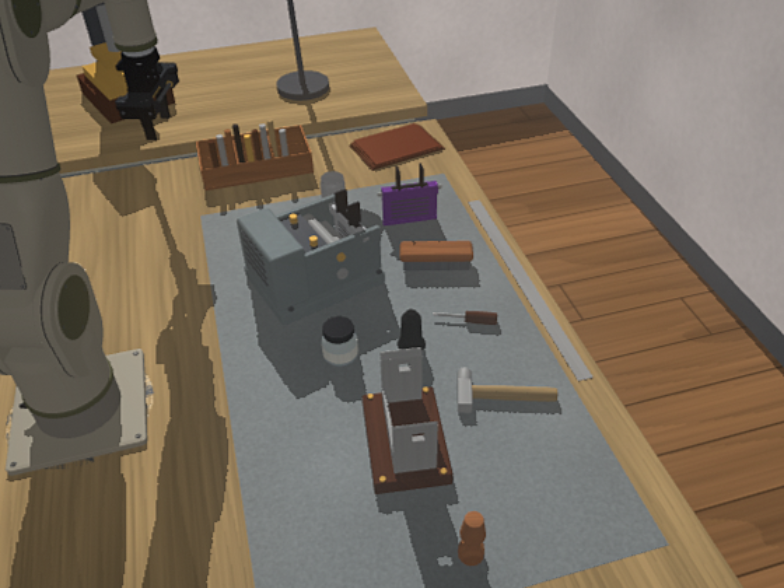

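The top view shows the splitter at (300,350), with its aluminium guard at about (292,313) on the +x side. The stand is at (495,330), and the purple look-alike at (248,248) is to be ignored. Next I'll enlarge and measure.

Run:
```python
from h import *
c=dict(np.load('top.npz')); im=c['image'][...,::-1]
a=im[200:300,170:270]; b=im[200:300,310:410]
cv2.imwrite('pics/crop1.png',np.hstack([cv2.resize(a,(400,400),interpolation=cv2.INTER_CUBIC),cv2.resize(b,(400,400),interpolation=cv2.INTER_CUBIC)]))
P=pts(c)
np.set_printoptions(suppress=True,precision=3,linewidth=200)
# height maps
print('cam',np.linalg.inv(c['view'])[:3,3], c['mtx'][0,0])
for (r0,r1,c0,c1) in [(210,235,180,240),(210,260,318,390)]:
    print((P[r0:r1:1,c0:c1:2,2]*1000).astype(int))
```

```text
cam [0.443 0.018 1.696] 473.49708248577645
[[   1    1    1   10    0    2    3    0    0    1    2    0   -1    3    0    8    2   -2    4   -6    3    4  141  136    5    1   -4    0   -1    0]
 [   0    2   -3   -2    0    2    0   -1    2    6   -1    1    3    6    7    0    0    0    4    1    5    4  143  137   92   -2   -5    6    1    1]
 [  -1    5    8    4    1   -1   -2    2    0    3    6    5    2    1    4   -6   -3   -1   -3   12   -1   -5    5  137  105   31   35   27   -2    5]
 [   3    0    0    4    0    4   -1    0    3    3    7    4    6    5   -6   -6    1    8    2    4    1    1    5  134  115   30   33   39    4   -2]
 [   2   -1    1    5    2    2    0    8    3    0   -3   -1    0    0   -1   -2    4    5    2    6    2   26   29  139  129   38   24   36    4    4]
 [   0    6    2    6   -3   -1   -5    0    2   -1    1    4    7    3    5    0   -6    6    2    3   31   28   30  144  142   43   39   37    0    2]
 [  -1    8    1   -5   -1    4   -5   -1 1696    0    2    0    0    0   -1    5    2    6   26   30  132  131  128  142  136   57   33   
[... 2224 characters left out ...]
 85   88   88   88   92   91   87   81   91   87   91   84  140  140   69   26   33]
 [   2   -1  136  145  102  117   35   26   34   27   30   27   81   85   91   95   95   81   89   92   93   88   81   93   84  147  141   79 1696   29]
 [   7   -1  138  141  108   66 1696   32   34   30   87   89   94   85   85   87   88   88   81   95   91   91   91   90   92  140  137   92   30   32]
 [   7    6  145  144  108   69   32   31   92   81   87   87   79   83   87   88   83   90   90   87   88   92   89  118  113  145  141  108   64   21]]
[[ 0  1 -2 ...  0  7 12]
 [ 5 -7  0 ...  1  0  0]
 [-2  0  0 ...  0  0  2]
 ...
 [ 0 -1  3 ... -9  1  2]
 [ 2  5  1 ...  7 -7  1]
 [ 9  0  4 ...  4 -1  0]]
```

View pics/crop1.png

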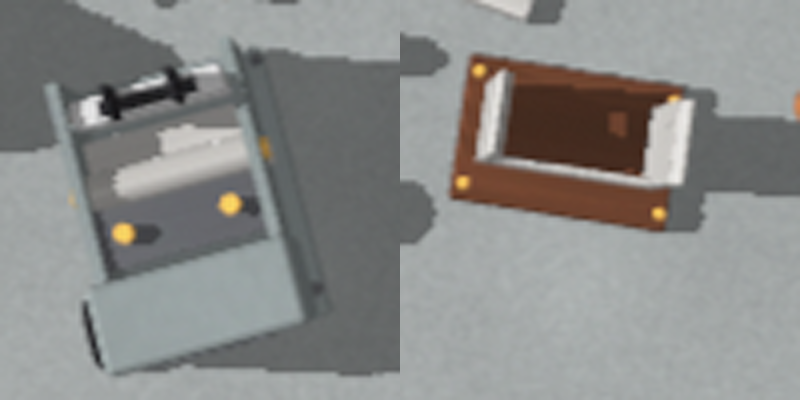

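The left crop shows the guard rail with its two black grips, at crop (110,100) and (178,85). The right crop shows the stand with its two white plates, and the back rail on the −x side. Now I'll fit the poses.

```bash
cat > m.py <<'E'
from h import *
np.set_printoptions(suppress=True,precision=4,linewidth=200)
def rect(X):
    (c,s,a)=cv2.minAreaRect((X[:,:2]*1000).astype(np.float32)); return np.round(c,1),np.round(s,1),a
def sel(P,box,lo,hi):
    x0,x1,y0,y1=box; m=(P[...,0]>x0)&(P[...,0]<x1)&(P[...,1]>y0)&(P[...,1]<y1)&(P[...,2]>lo)&(P[...,2]<hi); return P[m]
def comps(X,gap=.03):
    from scipy.cluster.hierarchy import fcluster,linkage
    l=fcluster(linkage(X,'single'),gap,'distance'); return [X[l==i] for i in set(l) if (l==i).sum()>4]
E
python3 - <<'E'
from m import *
P=pts(dict(np.load('top.npz')))
print('guard center guess',P[224,208],'stand',P[235,354])
g=sel(P,(.45,.65,.1,.45),.165,.2)
for k in comps(g,.02): print('grip',k.mean(0),len(k),k[:,2].max())
# rail within splitter
m=np.zeros(P.shape[:2],bool); m[214:233,184:232]=1
r=P[m&(P[...,2]>.120)&(P[...,2]<.134)]; print('rail',rect(r),len(r))
# stand plates
s=sel(P,(.35,.65,-.45,-.12),.12,.17)
for k in comps(s,.03):print('plate',rect(k),len(k),k[:,2].min(),k[:,2].max())
s=sel(P,(.35,.65,-.45,-.12),.013,.04); print('foot+sill',rect(s),np.percentile(s[:,2],[5,25,50,75,95]))
s=sel(P,(.35,.65,-.45,-.12),.05,.085)
for k in comps(s,.02):print('rail?',rect(k),len(k))
E
```

```text
guard center guess [0.5685 0.2499 0.1244] stand [ 0.5465 -0.2505  0.0364]
grip [0.4521 0.1439 0.1674] 5 0.17053812747474173
grip [0.5763 0.2288 0.1774] 20 0.18353790875237697
grip [0.5624 0.2813 0.1792] 20 0.1878951237767148
rail (array([564.7, 250.7]), array([ 51.2, 152.8]), 10.149364471435547) 222
plate (array([ 541.2, -316.4]), array([16. , 67.3]), 81.38147735595703) 117 0.12305854232500102 0.16080567012269076
plate (array([ 562.2, -168.2]), array([12.6, 68.9]), 81.69673919677734) 77 0.12325538744842346 0.16065906618549963
foot+sill (array([ 505. , -289.7]), array([299.7, 207.9]), 83.50016021728516) [0.0232 0.0278 0.0305 0.0332 0.037 ]
rail? (array([ 582.9, -448.6]), array([ 1.8, 13.3]), 89.47492980957031) 7
rail? (array([ 552. , -239.9]), array([154.2,  69.1]), 82.15172576904297) 147
```

Run:
```python
from m import *
c=dict(np.load('side.npz')); P=pts(c)
g=sel(P,(.45,.65,.1,.45),.165,.2)
for k in comps(g,.02): print('grip',k.mean(0),len(k),rect(k))
s=sel(P,(.35,.65,-.45,-.12),.08,.135)
for k in comps(s,.03):print('plate',k.mean(0),rect(k),len(k))
for n,b in dict(slick=(.4,.6,-.55,-.33),jar=(.35,.5,-.1,.06),spool=(.5,.6,-.1,.05)).items():
    s=sel(P,b,.04,.15)
    if len(s):print(n,rect(s),s[:,2].max())
```

```text
grip [0.5608 0.2804 0.1745] 45 (array([560.7, 281. ]), array([27.2, 11.3]), 22.719045639038086)
grip [0.5759 0.2286 0.1738] 51 (array([576.5, 230.1]), array([29.8, 11. ]), 19.844614028930664)
plate [ 0.5392 -0.3184  0.1069] (array([ 539.9, -314.4]), array([15. , 69.3]), 82.00902557373047) 477
plate [ 0.5594 -0.173   0.107 ] (array([ 560. , -170.1]), array([15.8, 68.9]), 81.02864074707031) 439
slick (array([ 580.6, -471. ]), array([33. , 33.4]), 12.557339668273926) 0.10498749612813796
jar (array([474.9,  -6.2]), array([49.8, 66.4]), 0.5523659586906433) 0.07982124634356058
spool (array([508.4,  -6.2]), array([56.7, 16.6]), 89.86155700683594) 0.08025061462952399
```

Request:
step_arm(delta_pos=[[1,-0.93,0.1],[1,-0.93,0.1],[1,-0.93,0.1],[1,-0.93,0.1],[1,-0.93,0.1],[1,-0.93,0.1],[1,-0.93,0.1],[1,-0.93,0.1],[1,-0.93,0],[1,-0.93,0],[1,-0.93,0],[1,-0.93,0]], turn=[0.42,0.42,0.42,0.42,0.42,0.42,0.42,0.42,0.42,0.42,0.42,0.42], grip=0)

```text
time: 1.3
ee_pos: [0.5149, 0.307, 0.2423]
eef_rot: [-0.128, 0.992, -0.0, -0.0]
ft_force: [1.2, 0.6, -0.7]
width: 0.087
grip_force: 0.0
```

Request:
step_arm(delta_pos=[[1,-1,0],[0.6,-0.6,0],[0,0,0],[0,0,0],[0,0,0]], turn=[0,0,0,0,0])

```text
time: 1.8
ee_pos: [0.5532, 0.2695, 0.2424]
eef_rot: [-0.128, 0.992, 0.0, -0.0]
ft_force: [0.6, 0.6, -0.5]
width: 0.0873
grip_force: 0.0
```

```bash
cat >> m.py <<'E'
def yaw(q):
    from scipy.spatial.transform import Rotation as R
    y=R.from_quat(q).as_matrix()[:,1]; return np.arctan(-y[0]/y[1])
E
python3 - <<'E'
from m import *
s=read_state(); print(s['time'],s['ee_pos'],yaw(s['eef_rot']),s['joint_positions'])
c=snap('wrist'); cv2.imwrite('pics/w1.png',c['image'][...,::-1]); P=pts(c)
g=sel(P,(.5,.65,.2,.31),.160,.2)
for k in comps(g,.02): print('grip',k.mean(0),len(k),rect(k),k[:,2].max())
E
```

```text
1.8 [0.5532 0.2695 0.2424] 0.2568250499475757 [-0.6405  0.2988  0.143   1.4674 -0.0436  1.3789  1.3322]
grip [0.5602 0.281  0.1789] 339 (array([562. , 281.7]), array([28.2,  6. ]), 16.403465270996094) 0.18279366705894662
grip [0.5753 0.2304 0.1763] 470 (array([577.3, 229.9]), array([28. ,  6.4]), 16.236255645751953) 0.18262930946834255
```

View pics/w1.png

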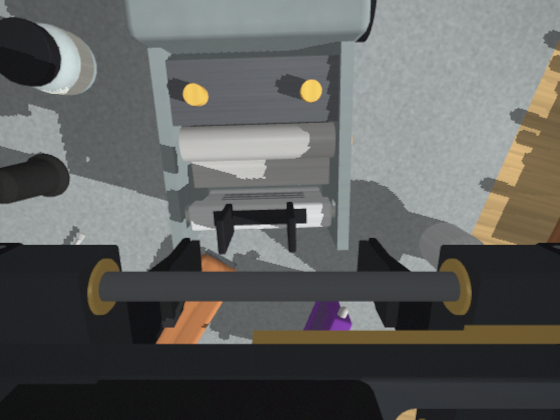

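The wrist view shows both grips, at (225,228) and (292,227), inside the fingers' span. I'll align on them, go down and pinch.

Request:
step_arm(delta_pos=[[0.66,-0.55,0],[0,0,-0.6],[0,0,-0.7],[0,0,-0.7],[0,0,-0.7],[0,0,-0.7],[0,0,-0.7],[0,0,0],[0,0,0]], turn=[0.22,0,0,0,0,0,0,0,0], grip=0.1)

```text
time: 2.75
ee_pos: [0.57, 0.2551, 0.14]
eef_rot: [-0.141, 0.99, 0.0, -0.0]
ft_force: [-0.9, -0.3, 0.8]
width: 0.0782
grip_force: 0.0
```

Request:
step_arm(delta_pos=[[0,0,0],[0,0,0],[0,0,0],[0,0,0],[0,0,0],[0,0,0],[0,0,0],[0,0,0],[0,0,0],[0,0,0]], turn=[0,0,0,0,0,0,0,0,0,0], grip=1, newtons=40)

```text
time: 3.75
ee_pos: [0.5711, 0.2549, 0.141]
eef_rot: [-0.14, 0.99, 0.0, 0.001]
ft_force: [-0.1, 0.4, 7.2]
width: 0.0295
grip_force: 40.0
```

Request:
step_arm(delta_pos=[[0,0,0.1],[0,0,0.2],[0,0,0.3],[0,0,0.4],[0,0,0.4],[0,0,0]], turn=[0,0,0,0,0,0])

```text
time: 4.35
ee_pos: [0.5716, 0.2548, 0.1773]
eef_rot: [-0.14, 0.99, 0.001, 0.001]
ft_force: [0.6, 0.4, -5.2]
width: 0.0297
grip_force: 40.0
```

Request:
step_arm(delta_pos=[[0,0,0.5],[0,0,0.7],[0,0,0.8],[0,0,0.8],[0,0,0.8],[0,0,0.7],[0,0,0.5],[0,0,0.2],[0,0,0]], turn=[0,0,0,0,0,0,0,0,0])

```text
time: 5.25
ee_pos: [0.5708, 0.2545, 0.3005]
eef_rot: [-0.14, 0.99, 0.0, 0.0]
ft_force: [0.6, 0.3, -6.0]
width: 0.0297
grip_force: 40.0
```

Run:
```python
from m import *
s=read_state(); print(s['time'],s['ee_pos'],yaw(s['eef_rot']),s['width'])
c=snap('side'); im=c['image'][...,::-1]
a=cv2.resize(im[50:200,150:300],(400,400),interpolation=cv2.INTER_CUBIC); b=cv2.resize(im[240:365,235:360],(400,400),interpolation=cv2.INTER_CUBIC)
cv2.imwrite('pics/s2.png',np.hstack([a,b]))
P=pts(c)
g=sel(P,(.5,.65,.15,.37),.18,.285); print(rect(g),g[:,2].min(),len(g))
```

```text
5.25 [0.5708 0.2545 0.3005] 0.281403873997082 0.029661480431979803
(array([568.4, 253.5]), array([ 28.8, 139.1]), 16.293893814086914) 0.19209677001184833 608
```

View pics/s2.png

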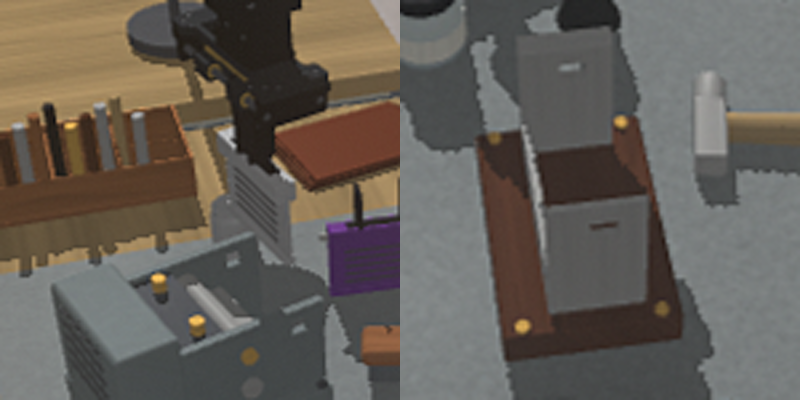

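The guard hangs upright in the grasp (crop (255,200)). The stand windows are at crop (570,68) and (604,225), near the middle of each plate.

Run:
```python
from m import *
c=dict(np.load('side.npz')); K=c['mtx']; T=np.linalg.inv(c['view'])
for u,v in[(298.75,310.3),(288.1,261.25)]:
    d=T[:3,:3]@np.array([(u-K[0,2])/K[0,0],-(v-K[1,2])/K[1,1],-1]); o=T[:3,3]; print(o,o+d*(.118-o[2])/d[2])
P=pts(c); s=sel(P,(.35,.65,-.45,-.12),.06,.135)
# rotate to stand frame
a=-.143; R=np.array([[np.cos(a),np.sin(a)],[-np.sin(a),np.cos(a)]])
for P in (P,pts(dict(np.load('top.npz')))):
  for lo,hi in((.06,.135),(.135,.165)):
    s=sel(P,(.35,.65,-.42,-.12),lo,hi); q=(s[:,:2]-[.5517,-.2423])@R.T
    for sg in(1,-1):
        k=q[q[:,1]*sg>40e-3]; print(lo,sg,len(k),np.percentile(k,[2,50,98],axis=0).ravel())
```

```text
[ 0.3373 -0.9897  1.0573] [ 0.5471 -0.3163  0.118 ]
[ 0.3373 -0.9897  1.0573] [ 0.5652 -0.1722  0.118 ]
0.06 1 605 [-0.036   0.0531 -0.0039  0.0696  0.0318  0.0752]
0.06 -1 650 [-0.0356 -0.0803 -0.0028 -0.0773  0.0323 -0.069 ]
0.135 1 247 [-0.036   0.0672 -0.002   0.0739  0.0321  0.0806]
0.135 -1 163 [-0.0351 -0.0814 -0.0009 -0.0775  0.0322 -0.0738]
0.06 1 58 [-0.0346  0.0445 -0.0162  0.0785  0.0312  0.0795]
0.06 -1 111 [-0.034  -0.0743 -0.0073 -0.0681  0.0341 -0.0426]
0.135 1 75 [-0.0336  0.069   0.0011  0.0756  0.0332  0.0811]
0.135 -1 101 [-0.033  -0.0803 -0.0004 -0.0736  0.0331 -0.0675]
```

Run:
```python
from m import *
c=dict(np.load('side.npz')); im=c['image'][...,::-1]
f=lambda r,q:cv2.resize(im[r:r+40,q:q+40],(400,400),interpolation=cv2.INTER_NEAREST)
cv2.imwrite('pics/win.png',np.hstack([f(245,268),f(295,275)]))
```

```text
(no output)
```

View pics/win.png

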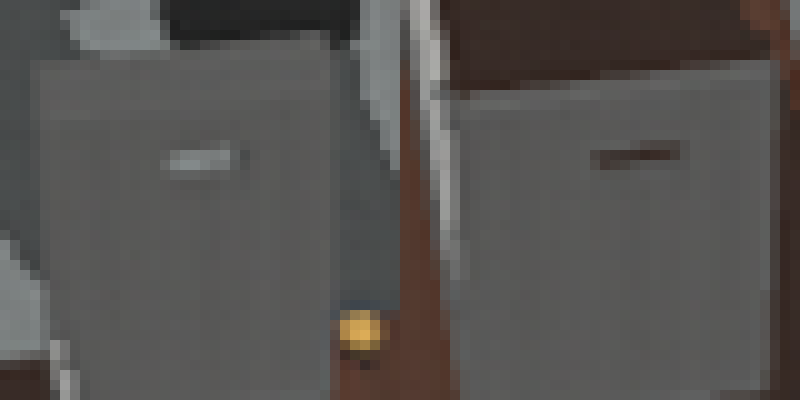

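The windows sit about 4 mm forward of each plate's centre: the far one is at x 162–246 on a plate spanning 45–332, the near one at 592–680 on 455–772. That puts the target at about (0.556, −0.242) with yaw −0.14. I'll carry the guard over the stand.

Request:
step_arm(delta_pos=[[0,-0.3,0],[-0.03,-0.6,0],[-0.03,-0.9,0],[-0.03,-0.9,0],[-0.03,-0.9,0],[-0.03,-0.9,0],[-0.03,-0.9,0],[-0.03,-0.9,0],[-0.03,-0.9,0],[-0.03,-0.9,0],[-0.03,-0.9,0],[-0.03,-0.9,0]], turn=[-0.16,-0.16,-0.16,-0.16,-0.16,-0.16,-0.16,-0.16,-0.16,-0.16,-0.16,-0.16])

```text
time: 6.5
ee_pos: [0.5623, 0.0051, 0.3001]
eef_rot: [-0.025, 1.0, 0.0, 0.0]
ft_force: [0.4, -0.2, -5.8]
width: 0.0296
grip_force: 40.0
```

Request:
step_arm(delta_pos=[[-0.03,-0.9,0],[-0.03,-0.9,0],[-0.03,-0.9,0],[-0.03,-0.9,0],[-0.03,-0.9,0],[-0.03,-0.9,0],[-0.03,-0.9,0],[-0.03,-0.9,0],[0,-0.9,0],[0,-0.8,0],[0,-0.6,0],[0,-0.3,0]], turn=[-0.16,-0.16,-0.16,-0.16,-0.16,-0.16,-0.16,-0.16,-0.16,-0.16,0,0])

```text
time: 7.7
ee_pos: [0.5562, -0.24, 0.2999]
eef_rot: [0.071, 0.997, -0.0, -0.0]
ft_force: [-0.5, 0.3, -4.7]
width: 0.0293
grip_force: 40.0
```

Request:
step_arm(delta_pos=[[0,-0.16,0],[0,0,0],[0,0,0],[0,0,0],[0,0,0]], turn=[0,0,0,0,0])

```text
time: 8.2
ee_pos: [0.5566, -0.2414, 0.3002]
eef_rot: [0.07, 0.998, 0.0, 0.0]
ft_force: [-0.2, -0.4, -5.5]
width: 0.0297
grip_force: 40.0
```

Run:
```python
from m import *
s=read_state(); print(s['time'],s['ee_pos'],yaw(s['eef_rot']),s['width'],s['joint_positions'])
c=snap('wrist'); d=snap('side'); b=cv2.resize(d['image'][170:350,220:400],(400,400),interpolation=cv2.INTER_CUBIC)
a=cv2.resize(c['image'],(400,300)); a=np.vstack([a,np.zeros((100,400,3),np.uint8)])
cv2.imwrite('pics/w3.png',np.hstack([a,b])[...,::-1])
a=-.14; R=np.array([[np.cos(a),np.sin(a)],[-np.sin(a),np.cos(a)]])
for n,P in(('wrist',pts(c)),('side',pts(d))):
  g=sel(P,(.45,.68,-.35,-.14),.185,.275); q=(g[:,:2]-[.5517,-.2423])@R.T
  print(n,'guard',rect(g),np.percentile(q,[2,50,98],axis=0).ravel(),g[:,2].min())
  for lo,hi in((.06,.135),(.135,.165)):
    s=sel(P,(.35,.65,-.42,-.12),lo,hi); q=(s[:,:2]-[.5517,-.2423])@R.T
    for sg in(1,-1):
        k=q[q[:,1]*sg>50e-3]; 
        if len(k):print(n,lo,sg,len(k),np.percentile(k,[2,50,98],axis=0).ravel())
```

```text
8.2 [ 0.5566 -0.2414  0.3002] -0.1399824995618146 0.02966739506766326 [-0.0671  0.2768  0.5087  1.4117 -0.1344  1.4874  1.8674]
wrist guard (array([ 548.5, -240. ]), array([129.2,  10.4]), 82.0153579711914) [-0.0082 -0.0596  0.0008  0.0015  0.0013  0.0633] 0.19397142486616747
wrist 0.06 1 707 [-0.0344  0.0527 -0.0142  0.0684  0.0225  0.0758]
wrist 0.06 -1 720 [-0.0342 -0.0758 -0.0137 -0.0687  0.0225 -0.0538]
wrist 0.135 1 712 [-0.0341  0.0683 -0.0126  0.074   0.0107  0.0807]
wrist 0.135 -1 759 [-0.0339 -0.0809 -0.0116 -0.0744  0.0146 -0.0685]
side guard (array([ 546.7, -242.5]), array([130.1,  21.7]), 88.25022888183594) [-0.0096 -0.0649 -0.0007 -0.0532  0.0082  0.0592] 0.18977115074534878
side 0.06 1 435 [-0.0359  0.0599 -0.0132  0.0696  0.032   0.0746]
side 0.06 -1 645 [-0.0361 -0.0803 -0.0029 -0.0774  0.0322 -0.0703]
side 0.135 1 130 [-0.0359  0.0673 -0.017   0.0739  0.0014  0.0805]
side 0.135 -1 171 [-0.0353 -0.081  -0.0009 -0.0778  0.0319 -0.0736]
```

View pics/w3.png

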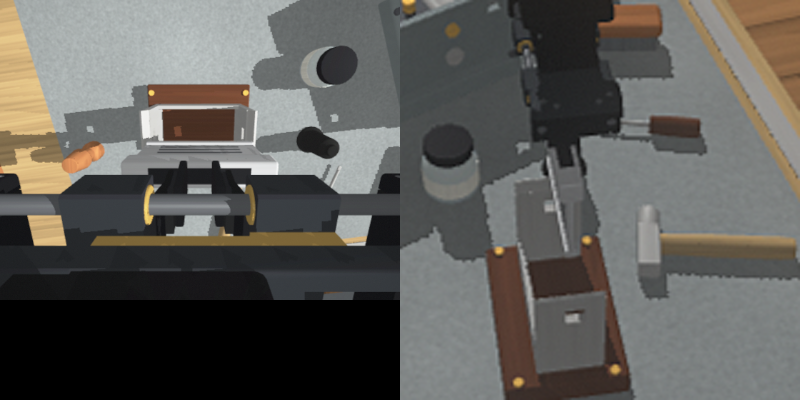

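The wrist view shows the guard square above the stand, within about 2 mm in y. Next, a tilt check before lowering.

Run:
```python
from m import *
a=-.14; R=np.array([[np.cos(a),np.sin(a)],[-np.sin(a),np.cos(a)]])
for n in('wrist','side'):
  P=pts(dict(np.load(n+'.npz')))
  for z in np.arange(.18,.3,.01):
    g=sel(P,(.45,.68,-.33,-.15),z,z+.01); q=(g[:,:2]-[.5517,-.2423])@R.T; q=q[(abs(q[:,0])<.03)&(abs(q[:,1])<.08)]
    if len(q)>3: print(n,round(z,2),len(q),np.percentile(q,[5,50,95],axis=0).ravel())
```

```text
wrist 0.19 550 [-0.0021 -0.0563 -0.0015  0.0035  0.0006  0.0589]
wrist 0.2 644 [-0.0013 -0.0553  0.0008  0.0001  0.0013  0.0596]
wrist 0.21 500 [ 0.0006 -0.0568  0.001  -0.0002  0.0013  0.0596]
wrist 0.22 632 [ 0.0006 -0.0551  0.0009  0.003   0.0013  0.06  ]
wrist 0.23 664 [ 0.0006 -0.0559  0.0009  0.0015  0.0013  0.0591]
wrist 0.24 15 [ 0.0006 -0.0243  0.0007  0.0243  0.0007  0.0622]
wrist 0.26 33 [-0.0079 -0.0488 -0.0078 -0.0023 -0.0077  0.0485]
wrist 0.27 983 [-0.0084 -0.055  -0.0081  0.0016 -0.0077  0.0588]
wrist 0.28 2696 [-0.0083 -0.057  -0.007   0.0004  0.0123  0.0603]
wrist 0.29 2985 [-0.007  -0.05   -0.0002  0.0028  0.0105  0.0553]
side 0.19 85 [-0.0038 -0.0629 -0.0023 -0.0207  0.0059  0.0606]
side 0.2 32 [-0.003  -0.0635 -0.0008 -0.0479  0.0046  0.0422]
side 0.21 17 [-0.0008 -0.0637 -0.0003 -0.0613  0.004  -0.0239]
side 0.22 18 [-0.001  -0.065  -0.0004 -0.057   0.0035 -0.0257]
side 0.23 18 [-0.0008 -0.0642 -0.0003 -0.0621  0.0039 -0.0373]
side 0.24 13 [-0.0008 -0.0646  0.0015 -0.0618  0.0041 -0.0472]
side 0.25 11 [-0.0006 -0.0643  0.0018 -0.0627  0.0039 -0.0509]
side 0.26 21 [-0.0096 -0.0639  0.0018 -0.0619  0.0122 -0.0005]
side 0.27 54 [-0.0097 -0.0644 -0.0033 -0.0622  0.0106 -0.0025]
side 0.28 207 [-0.0093 -0.0635  0.0017 -0.0433  0.0131 -0.0141]
side 0.29 71 [-0.0088 -0.06    0.0014 -0.0331  0.0117 -0.0125]
```

Upright and aligned. Lowering now.

Request:
step_arm(delta_pos=[[0,-0.06,-0.3],[0,0,-0.5],[0,0,-0.5],[0,0,-0.5],[0,0,-0.4],[0,0,-0.4],[0,0,-0.4],[0,0,0]], turn=[0,0,0,0,0,0,0,0])

```text
time: 9.1
ee_pos: [0.5558, -0.2432, 0.2234]
eef_rot: [0.07, 0.998, 0.0, -0.001]
ft_force: [-0.4, 0.3, -5.5]
width: 0.0293
grip_force: 40.0
```

Request:
step_arm(delta_pos=[[0,0,-0.4],[0,0,-0.5],[0,0,-0.5],[0,0,-0.5],[0,0,-0.5],[0,0,-0.4],[0,0,-0.2],[0,0,0],[0,0,0]], turn=[0,0,0,0,0,0,0,0,0])

```text
time: 10.0
ee_pos: [0.5567, -0.2437, 0.1504]
eef_rot: [0.07, 0.998, -0.0, 0.0]
ft_force: [0.7, -0.2, -4.9]
width: 0.0298
grip_force: 40.0
```

Request:
step_arm(delta_pos=[[0,0,-0.1],[0,0,-0.1],[0,0,-0.1],[0,0,-0.1],[0,0,0],[0,0,0]], turn=[0,0,0,0,0,0])

```text
time: 10.6
ee_pos: [0.557, -0.2437, 0.141]
eef_rot: [0.07, 0.998, -0.0, 0.001]
ft_force: [-0.9, 0.6, 4.3]
width: 0.03
grip_force: 40.0
```

It's seated on the sill: the force flipped from −5 N to +4 N at z = 0.141, the same height as at the grasp. Releasing.

Request:
step_arm(delta_pos=[[0,0,0],[0,0,0],[0,0,0],[0,0,0],[0,0,0],[0,0,0],[0,0,0],[0,0,0]], turn=[0,0,0,0,0,0,0,0], grip=0.1)

```text
time: 11.4
ee_pos: [0.5563, -0.2436, 0.1398]
eef_rot: [0.07, 0.998, 0.0, -0.0]
ft_force: [-0.7, -0.3, -1.8]
width: 0.0767
grip_force: 0.0
```

Run:
```python
from m import *
s=read_state(); print(s['time'],s['ee_pos'],s['width'],s['ft_force'])
d=snap('side'); c=snap('wrist')
b=cv2.resize(d['image'][230:370,220:360],(400,400),interpolation=cv2.INTER_CUBIC)
a=np.vstack([cv2.resize(c['image'],(400,300)),np.zeros((100,400,3),np.uint8)])
cv2.imwrite('pics/w4.png',np.hstack([a,b])[...,::-1])
```

```text
11.4 [ 0.5563 -0.2436  0.1398] 0.07674883541375749 [-0.6995 -0.2563 -1.796 ]
```

View pics/w4.png

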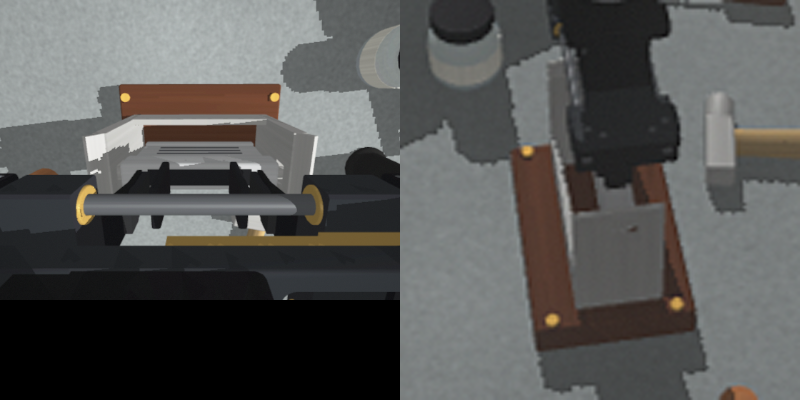

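The guard is seated between the plates, its grips have sprung free of the fingers, and the near window at (632,228) now looks filled by a pin. I'll retreat straight up and check.

Request:
step_arm(delta_pos=[[0,0,0.3],[0,0,0.6],[0,0,0.8],[0,0,0.8],[0,0,0.8],[0,0,0.8],[0,0,0.8],[0,0,0.5],[0,0,0],[0,0,0]], turn=[0,0,0,0,0,0,0,0,0,0])

```text
time: 12.5
ee_pos: [0.5564, -0.2435, 0.2748]
eef_rot: [0.07, 0.998, 0.0, -0.0]
ft_force: [0.5, -0.7, -0.6]
width: 0.0784
grip_force: 0.0
```

Run:
```python
from m import *
s=read_state(); print(s['time'],s['ee_pos'],s['width'],s['ft_force'])
d=snap('side'); c=snap('wrist'); P=pts(c)
a=-.14; R=np.array([[np.cos(a),np.sin(a)],[-np.sin(a),np.cos(a)]])
g=sel(P,(.5,.62,-.29,-.19),.160,.2)
for k in comps(g,.02): print('grip',((k[:,:2]-[.5517,-.2423])@R.T).mean(0),len(k),rect(k),np.percentile(k[:,2],98))
g=sel(P,(.5,.62,-.31,-.17),.120,.136); print('rail z',np.percentile(g[:,2],[50,90]))
b=cv2.resize(d['image'][230:370,220:360],(400,400),interpolation=cv2.INTER_CUBIC)
a=np.vstack([cv2.resize(c['image'],(400,300)),np.zeros((100,400,3),np.uint8)])
cv2.imwrite('pics/w5.png',np.hstack([a,b])[...,::-1])
```

```text
12.5 [ 0.5564 -0.2435  0.2748] 0.07839788165957677 [ 0.5108 -0.7354 -0.6225]
grip [0.0026 0.0259] 314 (array([ 559.4, -216.6]), array([ 6.1, 27.6]), 82.06562805175781) 0.18194312054967512
grip [ 0.0025 -0.0268] 306 (array([ 551.9, -270. ]), array([ 6.1, 27.9]), 81.68458557128906) 0.18228835284827924
rail z [0.131  0.1324]
```

View pics/w5.png

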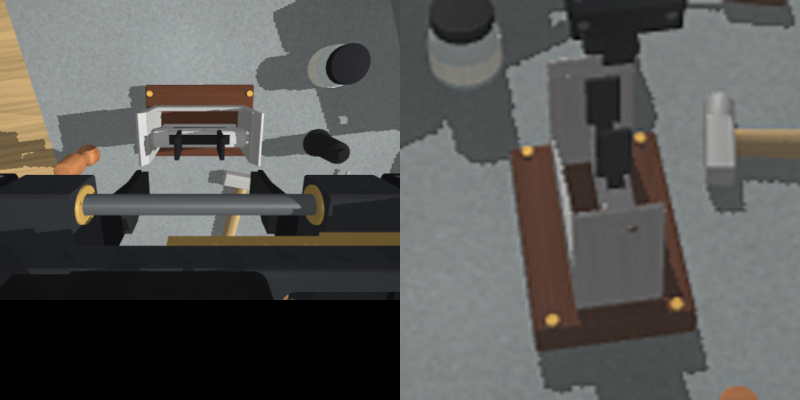

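The guard stands upright in the stand. The grip centres are 54 mm apart, so the outer faces are 60 mm apart, the free position. Both pins are home and the grip tops are at 0.182 m. Handing in.

```bash
python3 -c "
from bench import *
print(close_job())"
```

```text
the job is handed in; nothing more can be done
None
```

The guard is in the parking stand, fully down on the sill and upright, with both pins sprung home by my last camera check; I handed the job in at about 12.6 s, and no verdict was returned.

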